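# Prop the key-fret sample on the copy stand

### The arm

A 6-joint arm with a two-finger parallel gripper is mounted at the origin on the work surface. World frame = base frame: x ahead of the robot, y to its left, z up, the work surface at z = 0. Lengths are in mm, angles in degrees, forces in N, time in s.
With the tool pointing down it reaches from about 300 to 850 mm from the base axis. Payload 4.2 kg.
Tool frame: the origin (TCP) lies midway between the tips of the shut fingers; the grasp point (between the pads) lies 19 mm behind it (env.grip_depth is the distance from the TCP to the grasp point, in mm); z points along the fingers, y is the line along which they close (so a half turn about z gives the same grasp; the last joint's range is limited). The gripper opens to 91 mm and grips with 3 to 60 N. Pads are 32 mm wide; open, the fingers measure 118 mm over their backs; the gripper's body (76 mm by 178 mm) begins 60 mm behind the grasp point.
Start: joints at [-68.984, 18.312, 89.639, -0, 72.044, -1.146], TCP at [216.91, -532.535, 213.976] pointing down, gripper open.
Joint ranges: [-177.97, 177.97], [-48.28, 115.42], [12.27, 149.76], [-77.06, 257.06], [2.81, 150.46], [-146.56, 146.56]. Speed limits (degrees/s): [147.25, 147.25, 180, 180, 180, 180].

### API

Orientations are given as [roll, pitch, yaw] about the fixed x, y, z axes, in that order (R = Rz(yaw) Ry(pitch) Rx(roll)).
In Python, from workcell import env, eyes gives the robot as it stands.
- The arm moves only by the tool send_rows, never from a script. Its argument "motion" is a list of rows, each a list of 7 numbers: the shift along the world's x, y, z normalised to -1 to 1, where 1 is 0.5 m, then the turn, a rotation vector about the world's x, y, z normalised to -1 to 1, where 1 is 60 degrees, then the opening, from -1 (shut) to 1 (fully open). A call has 1 to 20 rows; each row is the pose to reach, as a shift and turn from the pose commanded when the call began; what a row does not reach only later rows make up. A row lasts 1/8 s, in which the tool goes at most 62.5 mm and 10.7 degrees, less where a joint would pass 70% of its speed; a pose out of reach is approached as far as the arm can. A call with a number of a shift or a turn outside -1 to 1 is refused whole. A call with a gripper value outside its range is refused whole. The fingers move at their own pace and stop on an object; "squeeze" is the grip in N (left out, the last holds). Time passes only in rows, so rows that repeat a pose let the fingers close. It gives the time, the measured TCP pose, the force, the opening and the grip force at its end, in the units of the state.
- env.state(): the state, without advancing time (a new reading comes with each control period).
- eyes.grab_frame(name): name is "side" or "top"; returns a dict with "pixels" (480x640x3 uint8, red, green, blue), "depth" (480x640 float32, mm along the optical axis (not along the pixel's ray), 0 where there is no reading), "fx", "fy", "cx", "cy" (pixels), "R" (3x3) and "t" (3): a world point X has camera coordinates R X + t. Camera axes: x right, y down, z forward; pixel columns grow to the right and rows downward; lengths in mm; the calibration is good to about 2 mm. A picture is of the moment at which its call begins.
- env.job_done(): hands the job in; it is judged then, once.
The state is a dict: "time_s": time; "qpos": joint angles; "qvel": joint speeds; "effort": joint torques, N m; "ee_pos": TCP position; "ee_rot": TCP orientation; "force": force on the tool from outside, world axes, zero at the start; "torque": the same for the moment, N m; "gripper_width": finger opening in mm; "gripper_force": force on a finger pad.
Only numpy, scipy, OpenCV 4.12 (cv2) and the standard library are available. Lean on these libraries where they do the work, as an engineer would, in place of code of your own. Each camera call takes 0.05 s, during which the arm holds its last target. There are 200 camera calls.

### The job

Get the red-brown key-fret sample out of the sample box by pressing down on its end at the finger notch until it tips up in its compartment and stays up, then take it by its raised end and prop it, pattern outward, on the copy stand: bottom edge on the ledge, leaning back squarely against the middle of the rest. Set it down gently without dropping it, let go of it, and leave the other two samples in their places and everything else on the bench where it lies.

Things in the scene. Friction and masses are not known exactly. Their poses are not given: they have to be found in the camera images.
- fret_sample: the sample to fetch: thin flat red-brown rosewood plate, dark Greek-key relief on its face, 170 x 56 x 6 mm, about 75 g. Origin at its centre; x along its length (-x end lies at the finger notch), y across its width, z out of the patterned face. It starts flat in one of the box's compartments, face 1 mm below the rim, so it cannot be gripped there.
- pale_sample: a pale yellow plate of the same size with diamond relief, in another compartment; same axes; to be left there
- dark_sample: a near-black plate of the same size with round reliefs, in another compartment; same axes; to be left there
- box: sample box, fixed, beech, open at the top, 190 (x) x 214 (y) x 81 mm high; origin under its centre, z up. Three compartments at y = -69, 0 and +69 mm, each 176 mm long in x and 62 mm wide, with 7 mm dividers between; each has a finger notch 34 mm wide and 36 mm deep in the -x end wall. The samples lie at the centres of the compartments, lengthwise.
- box_edge (a point): middle of the rounded edge over which a sample tips, 74 mm above the bench, at x = -11 mm of the box; the edge runs across all compartments. From here to the +x wall a level shelf carries the samples; towards -x they overhang the finger well by 74 mm. Pushed down about 20 mm from that end, a sample pivots here; pushed too little it falls back flat.
- box_well (a point): bottom of the finger well at the inner face of the -x end wall, 6 mm above the bench, 77 mm from the edge. A sample pushed to some 45 mm below the rim slides down by itself until its -x end stands here, and stays leaning over the edge at about 42 degrees; its +x end is then some 40 mm above the rim, free to be gripped by its long edges (56 mm apart).
- stand: the copy stand, fixed, dark cast base 150 (x) x 110 x 12 mm with a wooden sloping rest; origin under the base, z up, open side towards -x
- rest: sloping wooden rest of the copy stand. Origin: middle of the corner where ledge and back meet, 40 mm above the bench; x up the slope (58 degrees above level), y along the ledge, z out of the back to the front. The back is 44 mm wide and 112 mm long, narrower and shorter than a sample. A sample propped right has its centre at about x = 85, y = 0, z = 3 mm here.
- rest_lip (a point): middle of the inner top edge of the lip along the front of the ledge; the lip stands 8 mm above the ledge, the ledge is 120 mm wide and 26 mm deep from the back to the lip
- gouge_a: loose carving gouge with brown handle, 200 mm long, 22 mm high, in front of the box; leave alone
- gouge_b: loose carving gouge with dark handle, 190 mm long, 22 mm high, behind the stand; leave alone
- gouge_c: loose carving gouge with light handle, 220 mm long, 22 mm high, at the back; leave alone
- strip: loose carved rosewood strip, 160 x 30 x 12 mm, in front of the stand; leave alone
- mallet: loose round carver's mallet lying on its side, 260 mm long, 85 mm high, at the back; leave alone
- brush: loose pink bench brush, 160 x 62 x 67 mm, at the left; leave alone
- oilstone: loose grey oilstone in a dark wooden block, 200 x 75 x 36 mm, at the right; leave alone

How it is judged:
By the outcome, as a careful person would: the job done as asked, in the order asked, and still so for the second after the job is handed in, with the robot touching nothing.
It also fails if it takes over 54 s, if anything falls off the work surface, if the arm or the gripper's body presses on something with over 40 N, if the wrist force passes 120 N, or if a joint passes its speed limit or range.

## Working session

There is one attempt and no reset: what is moved stays moved. The work goes in short steps, Python scripts to look and compute and a tool call to move; the robot and the scene stay as the last step left them, time stands still between calls to the robot, and variables do not carry over. Pictures are saved under pics/ and viewed, at most 10 in all, crops included, and the job is handed in when it is done.

Besides the shell and the picture viewer there is one more tool, called after ">>>" as name(argument=value, ...) on one line, values as JSON. send_rows: Moves the arm, as the interface text tells. Its arguments: {"type":"object","properties":{"motion":{"type":"array"},"squeeze":{"type":"number"}},"required":["motion"]}

```bash
ls; mkdir -p pics; python3 - <<'E'
from workcell import env, eyes
import cv2,numpy as np
for n in("top","side"):
    f=eyes.grab_frame(n); cv2.imwrite(f"pics/{n}0.png",f["pixels"][:,:,::-1]); np.savez(f"{n}0.npz",**f)
    print(n,f["fx"],f["cx"],f["cy"],(-f["R"].T@f["t"]).round(),f["R"].round(3).tolist())
print(env.state(), env.grip_depth)
E
```

```text
pics
top 601.2046849797142 324.102837914941 238.09858069245246 [ 462.   -8. 1625.] [[0.023, -1.0, 0.009], [-0.997, -0.024, -0.077], [0.077, -0.008, -0.997]]
side 624.008578966418 327.6342740873986 233.05797800044212 [ 389. 1123. 1374.] [[-0.985, -0.175, -0.001], [-0.13, 0.735, -0.665], [0.117, -0.655, -0.747]]
{'time_s': 0.1, 'qpos': array([-6.89835836e+01,  1.83461898e+01,  8.96978876e+01,  1.50353757e-03,
        7.20435993e+01, -1.14636248e+00]), 'qvel': array([-0.07739384,  0.05050141, -0.11862762,  0.00065573,  0.04688298,
       -0.01100442]), 'effort': array([-2.08157430e-04, -4.13331664e+01, -2.32508862e+01,  7.27956416e-02,
        4.21288563e-02, -5.05333401e-05]), 'ee_pos': array([ 216.75937276, -532.10489077,  213.23263614]), 'ee_rot': array([-1.79912369e+02, -3.18340498e-03,  2.21623118e+01]), 'force': array([-0.63722057,  0.27181108,  0.12311132]), 'torque': array([ 0.04455615,  0.00034072, -0.03408738]), 'gripper_force': 0.0, 'gripper_width': 91.15490649302693} 18.8
```

View pics/top0.png

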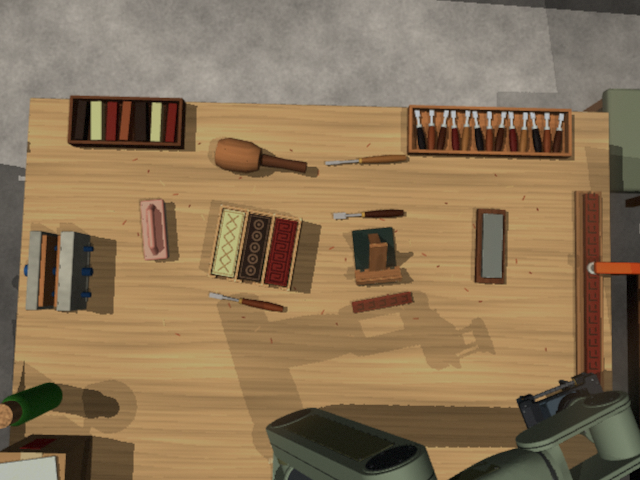

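View pics/side0.png

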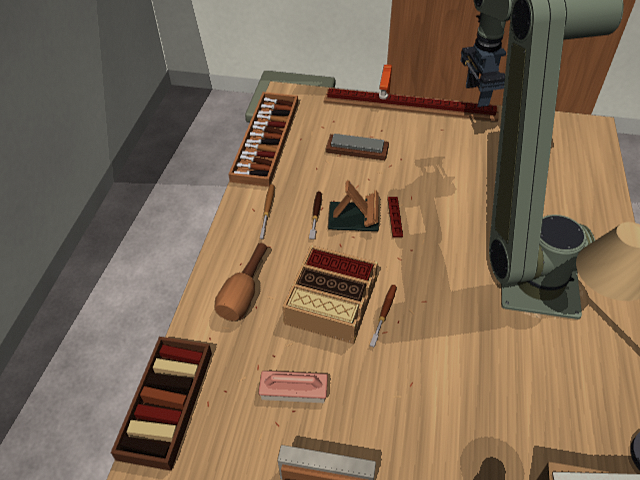

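The top view shows the red sample around (282,253) in the box's right compartment, with its notch presumably at the lower end. The stand is around (376,255), with its ledge at the lower side near (378,277). Next I'll measure the poses.

```bash
cat > h.py <<'E'
import numpy as np,cv2
def xyz(f):
    d=f["depth"]; v,u=np.mgrid[:480,:640]
    c=np.stack([(u-f["cx"])/f["fx"]*d,(v-f["cy"])/f["fy"]*d,d],-1)
    P=(c-f["t"])@f["R"]; P[d==0]=np.nan; return P
def proj(f,X):
    c=f["R"]@np.asarray(X,float)+f["t"]; return c[0]/c[2]*f["fx"]+f["cx"],c[1]/c[2]*f["fy"]+f["cy"]
def rect(p):
    r=cv2.minAreaRect(p.astype(np.float32)); return np.round(r[0],1),np.round(r[1],1),round(r[2],2)
E
python3 - <<'E'
from h import *
T=dict(np.load("top0.npz"));S=dict(np.load("side0.npz"))
P=xyz(T);Q=xyz(S)
print("table z",np.nanmedian(P[320:350,420:460,2]),np.nanmedian(Q[400:420,400:440,2]))
# box
for n,A,sl in(("top",P,np.s_[195:300,200:320]),("side",Q,np.s_[240:345,275:385])):
    a=A[sl].reshape(-1,3); m=(a[:,2]>68)&(a[:,2]<95); print(n,"box",m.sum(),rect(a[m][:,:2]),np.median(a[m][:,2]))
# colours
for n,F,A,sl in(("top",T,P,np.s_[205:295,205:315]),("side",S,Q,np.s_[240:345,275:385])):
    p=F["pixels"][sl].astype(int);a=A[sl]
    red=(p[...,0]>p[...,1]*2.2)&(p[...,0]>60)&(a[...,2]>60); b=a[red]
    print(n,"red",red.sum(),rect(b[:,:2]),np.nanmedian(b[:,2]))
# stand
for n,A,sl in(("top",P,np.s_[222:292,345:408]),("side",Q,np.s_[175:240,325:385])):
    a=A[sl].reshape(-1,3)
    m=(a[:,2]>7)&(a[:,2]<17); print(n,"base",m.sum(),rect(a[m][:,:2]))
    m=(a[:,2]>30); b=a[m]; print(b.min(0).round(),b.max(0).round())
im=np.hstack([cv2.resize(T["pixels"][200:300,200:320],(480,400),interpolation=cv2.INTER_CUBIC),cv2.resize(T["pixels"][220:300,340:400],(300,400),interpolation=cv2.INTER_CUBIC)])
im2=cv2.resize(S["pixels"][170:345,275:390],(263,400),interpolation=cv2.INTER_CUBIC)
cv2.imwrite("pics/c0.png",im[:,:,::-1])
# stand column profile along rest centre
for v in range(225,290,4): print(v,P[v,378].round(),P[v,360].round(),P[v,395].round())
E
```

```text
table z -1.1233839662444496 0.009971479389936018
top box 5770 (array([553. , 158.6]), array([214.7, 190.1]), 81.69) 79.47019784138222
side box 4978 (array([553. , 161.4]), array([224.6, 192.7]), 81.57) 80.24525076970266
top red 1381 (array([543.4,  92.2]), array([ 58.5, 169.2]), 81.9) 79.6432431663347
side red 810 (array([543.3,  91.1]), array([ 65.2, 171.3]), 80.72) 80.3737138496363
top base 932 (array([ 544.1, -161. ]), array([163.2, 180. ]), 89.09)
[ 462. -225.   30.] [ 594. -103.  140.]
side base 854 (array([ 539.4, -200.9]), array([186.8, 272.7]), 10.02)
[ 464. -226.   31.] [593. -97. 140.]
225 [ 627. -166.   -4.] [ 625. -117.   -2.] [ 628. -212.   -4.]
229 [ 615. -165.    8.] [ 615. -117.   -5.] [ 616. -212.    0.]
233 [ 603. -165.   11.] [ 602. -116.   12.] [ 606. -213.   -3.]
237 [ 591. -163.   32.] [ 592. -117.   11.] [ 595. -212.    1.]
241 [ 578. -160.   63.] [ 581. -117.   10.] [ 584. -213.   -0.]
245 [ 563. -153.  136.] [ 570. -117.    7.] [ 573. -213.   -4.]
249 [ 553. -154.  129.] [ 558. -116.   22.] [ 562. -214.   -6.]
253 [ 544. -156.  106.] [ 548. -117.   10.] [ 551. -213.   -3.]
257 [ 535. -158.   93.] [ 537. -117.   16.] [ 540. -212.   12.]
261 [ 525. -160.   78.] [ 527. -118.    6.] [ 529. -212.   11.]
265 [ 516. -162.   57.] [ 516. -118.    9.] [ 518. -211.   15.]
269 [ 505. -163.   49.] [ 505. -118.   11.] [ 507. -208.   42.]
273 [ 495. -163.   44.] [ 494. -116.   40.] [ 496. -207.   53.]
277 [ 485. -164.   44.] [ 483. -116.   51.] [ 485. -206.   60.]
281 [ 474. -163.   54.] [ 473. -115.   59.] [ 475. -207.   53.]
285 [ 464. -169.   -3.] [ 463. -119.   15.] [ 465. -214.   -1.]
289 [ 453. -168.    2.] [ 452. -120.    4.] [ 454. -214.    1.]
```

View pics/c0.png

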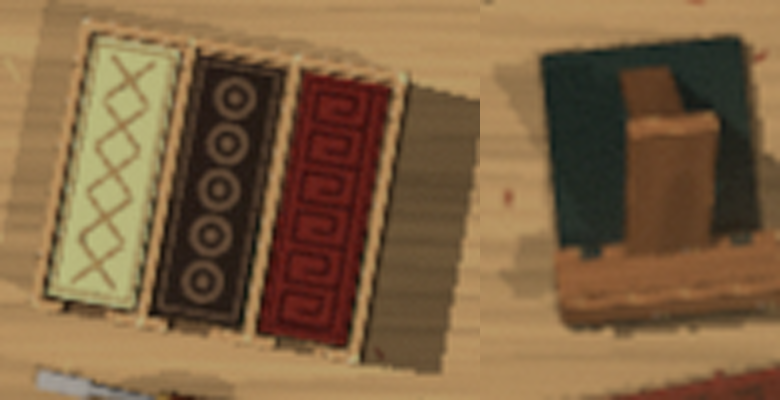

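The crop confirms the notches at the box's lower (robot-side) ends, with the red sample in the y = -69 compartment. The ledge and lip are at the lower side of the stand. Now I'll fit the stand's yaw and centre, and work out the first move.

```bash
python3 - <<'E'
from h import *
from scipy.optimize import least_squares
from workcell import env
from scipy.spatial.transform import Rotation as Ro
T=dict(np.load("top0.npz"));S=dict(np.load("side0.npz"))
for n,F,sl in(("top",T,np.s_[222:292,345:408]),("side",S,np.s_[175:240,325:385])):
    a=xyz(F)[sl].reshape(-1,3); p=F["pixels"][sl].reshape(-1,3).astype(int)
    wood=p[:,0]>p[:,2]+25
    m=wood&(a[:,2]>36)&(a[:,2]<64)&(a[:,0]<512); print(n,"ledge",m.sum(),rect(a[m][:,:2]))
    g=(p[:,0]<p[:,1]+6)&(p[:,1]<75)&(a[:,2]>4)&(a[:,2]<25); print("base",g.sum(),rect(a[g][:,:2]))
    m=wood&(a[:,2]>62)&(a[:,2]<132)&(a[:,0]<575); b=a[m]
    r=least_squares(lambda q:np.cos(q[0])*np.cos(q[1])*(b[:,0]-540)+np.sin(q[0])*np.cos(q[1])*(b[:,1]+160)-np.sin(q[1])*(b[:,2]-95)-q[2],[0,.5,0],loss="soft_l1",f_scale=3)
    k=abs(r.fun)<6; print("back",k.sum(),np.degrees(r.x[:2]).round(1),r.x[2].round(1),b[k].mean(0).round(1),rect(b[k][:,:2]))
R=Ro.from_euler("xyz",env.state()["ee_rot"],degrees=True)
for yaw in(-8.2,171.8):
    print((Ro.from_euler("xyz",[180,0,yaw],degrees=True)*R.inv()).as_rotvec(degrees=True).round(2))
E
```

```text
top ledge 629 (array([ 490.8, -163.3]), array([ 44.1, 119.9]), 6.72)
base 907 (array([ 562.2, -154.1]), array([105.5, 107.7]), 6.96)
back 271 [ 2.9 42.3] -5.5 [ 542.8 -156.3  106. ] (array([ 541. , -157.4]), array([53.2, 43.5]), 6.51)
side ledge 389 (array([ 491.3, -161.4]), array([ 45.3, 128.2]), 4.71)
base 830 (array([ 538.8, -153.6]), array([147.8, 118.4]), 6.92)
back 183 [-6.9 40.4] -4.3 [ 537.  -150.9   97.3] (array([ 539.3, -154.9]), array([54.9, 52.5]), 4.83)
[-9.000e-02 -1.000e-02 -3.036e+01]
[ 1.0000e-02 -1.2000e-01  1.4964e+02]
```

>>> send_rows(motion=[[0.1,0.19,0,0,0,-0.15,-1],[0.2,0.38,0,0,0,-0.3,-1],[0.3,0.57,0,0,0,-0.45,-1],[0.4,0.76,0,0,0,-0.506,-1],[0.5,0.95,0,0,0,-0.506,-1],[0.5,0.95,0,0,0,-0.506,-1],[0.5,0.95,0,0,0,-0.506,-1],[0.5,0.95,0,0,0,-0.506,-1],[0.5,0.95,0,0,0,-0.506,-1],[0.5,0.95,0,0,0,-0.506,-1]], squeeze=20)

```text
time_s: 1.35
ee_pos: [467.5, -55.5, 213.5]
ee_rot: [-180.0, 0.0, -8.0]
force: [0.2, -0.5, -0.3]
gripper_width: 0.5
gripper_force: 0.0
```

>>> send_rows(motion=[[0.005,0.1,0,0,0,0,-1],[0.01,0.2,-0.05,0,0,0,-1],[0.013,0.3,-0.1,0,0,0,-1],[0.013,0.318,-0.15,0,0,0,-1],[0.013,0.318,-0.2,0,0,0,-1],[0.013,0.318,-0.21,0,0,0,-1],[0.013,0.318,-0.21,0,0,0,-1],[0.013,0.318,-0.21,0,0,0,-1]])

```text
time_s: 2.35
ee_pos: [474.2, 101.1, 110.0]
ee_rot: [-180.0, -0.1, -8.2]
force: [0.0, 0.3, 0.4]
gripper_width: 0.4
gripper_force: 0.0
```

```bash
python3 - <<'E'
from workcell import env, eyes
from h import *
s=env.state(); print(s["ee_pos"].round(1),s["ee_rot"].round(1))
ims=[]
for n in("top","side"):
    f=eyes.grab_frame(n); u,v=map(int,proj(f,s["ee_pos"])); print(n,u,v)
    ims.append(cv2.resize(f["pixels"][v-50:v+50,u-50:u+50],(400,400),interpolation=cv2.INTER_CUBIC))
cv2.imwrite("pics/p1.png",np.hstack(ims)[:,:,::-1])
E
```

```text
[474.2 101.1 110. ] [-1.8e+02 -1.0e-01 -8.2e+00]
top 275 278
side 364 263
```

View pics/p1.png

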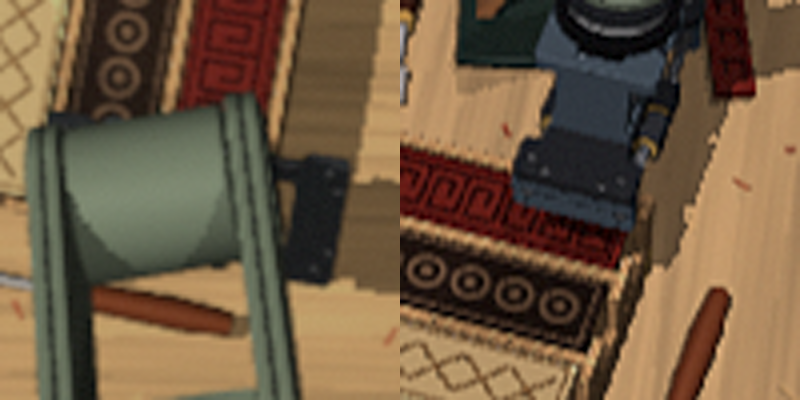

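The side crop shows the shut fingers over the notch end of the red sample (tip about (585,235)), with the gripper body's long side across the compartments. Pressing now.

>>> send_rows(motion=[[0,0,-0.03,0,0,0,-1],[0,0,-0.05,0,0,0,-1],[0,0,-0.058,0,0,0,-1],[0,0,-0.066,0,0,0,-1],[0,0,-0.074,0,0,0,-1],[0,0,-0.082,0,0,0,-1],[0,0,-0.09,0,0,0,-1],[0,0,-0.098,0,0,0,-1],[0,0,-0.106,0,0,0,-1],[0,0,-0.114,0,0,0,-1]])

```text
time_s: 3.7
ee_pos: [473.4, 101.5, 51.7]
ee_rot: [180.0, 0.0, -8.2]
force: [-0.5, -0.4, -0.8]
gripper_width: 0.6
gripper_force: 0.0
```

>>> send_rows(motion=[[0,0,-0.008,0,0,0,-1],[0,0,-0.016,0,0,0,-1],[0,0,-0.024,0,0,0,-1],[0,0,-0.03,0,0,0,-1],[0,0,-0.034,0,0,0,-1],[0,0,-0.034,0,0,0,-1],[0,0,-0.034,0,0,0,-1],[0,0,-0.034,0,0,0,-1]])

```text
time_s: 4.7
ee_pos: [474.2, 101.5, 40.5]
ee_rot: [-179.9, -0.2, -8.2]
force: [-14.1, -1.9, 45.7]
gripper_width: 0.3
gripper_force: 21.6
```

```bash
python3 - <<'E'
from workcell import env, eyes
from h import *
s=env.state(); print(s["ee_pos"].round(1),s["force"].round(2))
f=eyes.grab_frame("side"); cv2.imwrite("pics/p2.png",cv2.resize(f["pixels"][190:350,260:420],(600,600),interpolation=cv2.INTER_CUBIC)[:,:,::-1])
E
```

```text
[474.2 101.5  40.5] [-14.07  -1.91  45.66]
```

View pics/p2.png

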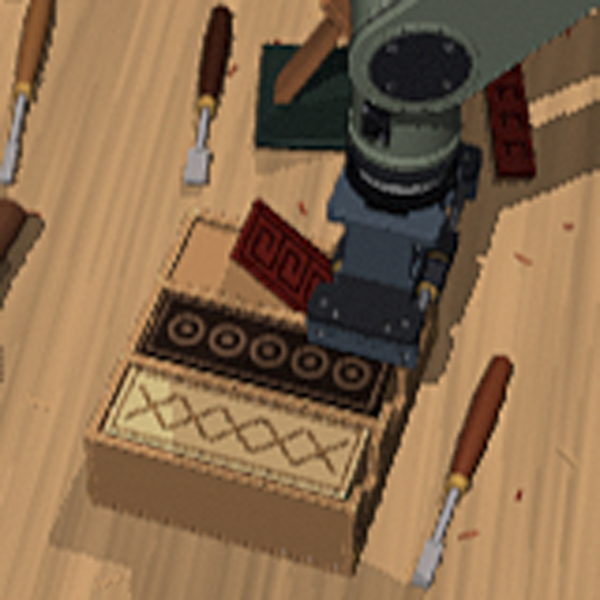

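The sample has tipped and slid, with its far end raised at about (270,245) in the crop. The fingers are now pressing it on its seat, so I'll lift off.

>>> send_rows(motion=[[0,0,0.01,0,0,0,-1],[0,0,0.03,0,0,0,-1],[-0.01,0,0.08,0,0,0,-1],[-0.05,0,0.15,0,0,0,-1],[-0.1,0,0.22,0,0,0,-0.5],[-0.15,0,0.3,0,0,0,0],[-0.2,0,0.35,0,0,0,0.6],[-0.2,0,0.35,0,0,0,0.6],[-0.2,0,0.35,0,0,0,0.6],[-0.2,0,0.35,0,0,0,0.6]])

```text
time_s: 6.0
ee_pos: [373.6, 101.3, 208.8]
ee_rot: [179.9, 0.1, -8.2]
force: [0.3, -0.7, -1.0]
gripper_width: 57.7
gripper_force: 0.0
```

```bash
python3 - <<'E'
from workcell import env, eyes
from h import *
from scipy.spatial.transform import Rotation as Ro
s=env.state(); print(s["ee_pos"].round(1),s["force"].round(2),s["gripper_width"])
C=np.array([553,160,0.]);a=np.radians(-8.2);B=np.array([[np.cos(a),-np.sin(a),0],[np.sin(a),np.cos(a),0],[0,0,1]])
for n in("top","side"):
    f=eyes.grab_frame(n); np.savez(n+"3.npz",**f); p=f["pixels"].astype(int); X=(xyz(f)-C)@B
    m=(p[...,0]>p[...,1]*2.2)&(p[...,0]>50)&(X[...,2]>45)&(X[...,2]<150)&(abs(X[...,1]+69)<45)&(abs(X[...,0])<95)
    b=X[m]; c=np.median(b,0); k=np.abs(b-c).max(1)<100; b=b[k]
    w=np.polyfit(b[:,0],b[:,2],1); r=b[:,2]-np.polyval(w,b[:,0]); b=b[abs(r)<8]; w=np.polyfit(b[:,0],b[:,2],1)
    print(n,len(b),"slope",np.degrees(np.arctan(w[0])),"z at x0",w[1],b.min(0).round(1),b.max(0).round(1))
    h=b[b[:,2]>90]; print("  raised part y",np.percentile(h[:,1],[1,50,99]).round(1),rect(h[:,:2]))
E
```

```text
[373.6 101.3 208.8] [ 0.27 -0.74 -0.99] 57.683637379469694
top 647 slope 40.71316123956971 z at x0 88.1446113233595 [-51.2 -96.8  45.3] [ 41.8 -42.3 126.2]
  raised part y [-95.7 -68.9 -43. ] (array([ 18.9, -69.6]), array([45.8, 53.9]), 0.46)
side 414 slope 41.37774194591354 z at x0 89.4410122190903 [-53.5 -98.1  45. ] [ 40.9 -38.2 127.2]
  raised part y [-95.4 -66.7 -38.7] (array([ 17.2, -68.4]), array([47.3, 59.5]), 0.24)
```

>>> send_rows(motion=[[0.1,-0.007,0,0,0,0,0.6],[0.2,-0.014,0,0,0,0,0.6],[0.3,-0.021,0,0,0,0,0.6],[0.387,-0.027,0,0,0,0,0.6],[0.387,-0.027,-0.05,0,0,0,0.6],[0.387,-0.027,-0.1,0,0,0,0.6],[0.387,-0.027,-0.15,0,0,0,0.6],[0.387,-0.027,-0.19,0,0,0,0.6],[0.387,-0.027,-0.22,0,0,0,0.6],[0.387,-0.027,-0.235,0,0,0,0.6],[0.387,-0.027,-0.244,0,0,0,0.6],[0.387,-0.027,-0.244,0,0,0,0.6],[0.387,-0.027,-0.244,0,0,0,0.6]])

```text
time_s: 7.72
ee_pos: [567.3, 88.0, 88.6]
ee_rot: [-180.0, -0.1, -8.2]
force: [-0.1, 0.5, 0.1]
gripper_width: 73.0
gripper_force: 0.0
```

```bash
python3 - <<'E'
from workcell import env, eyes
from h import *
s=env.state(); print(s["ee_pos"].round(1),s["force"].round(2))
f=eyes.grab_frame("side"); cv2.imwrite("pics/p3.png",cv2.resize(f["pixels"][190:340,260:410],(600,600),interpolation=cv2.INTER_CUBIC)[:,:,::-1])
E
```

```text
[567.3  88.   88.6] [-0.1   0.45  0.1 ]
```

View pics/p3.png

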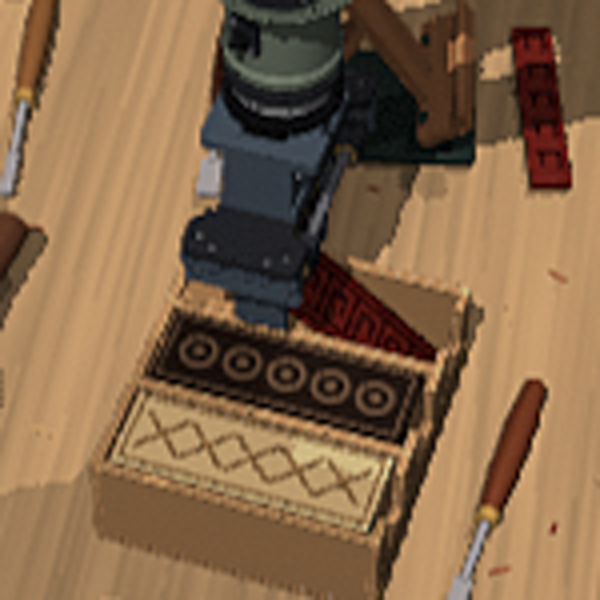

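The near finger at about (265,315) is just above the divider, and the red sample runs up into the gap. Closing the fingers.

>>> send_rows(motion=[[0,0,0,0,0,0,-1],[0,0,0,0,0,0,-1],[0,0,0,0,0,0,-1],[0,0,0,0,0,0,-1],[0,0,0,0,0,0,-1],[0,0,0,0,0,0,-1],[0,0,0.004,0,0,0,-1],[0,0,0.008,0,0,0,-1]], squeeze=40)

```text
time_s: 8.78
ee_pos: [566.9, 87.9, 91.8]
ee_rot: [180.0, 0.0, -8.2]
force: [-0.1, -0.8, -0.9]
gripper_width: 55.6
gripper_force: 40.0
```

>>> send_rows(motion=[[0.003,0,0.01,0,0,0,-1],[0.008,0,0.025,0,0,0,-1],[0.015,0,0.05,0,0,0,-1],[0.025,0,0.08,0,0,0,-1],[0.035,0,0.12,0,0,0,-1],[0.04,0,0.16,0,0,0,-1],[0.04,0,0.2,0,0,0,-1],[0.04,0,0.24,0,0,0,-1],[0.04,0,0.27,0,0,0,-1],[0.04,0,0.28,0,0,0,-1],[0.04,0,0.28,0,0,0,-1]])

```text
time_s: 10.15
ee_pos: [586.9, 88.0, 232.0]
ee_rot: [180.0, -0.0, -8.2]
force: [0.5, -0.4, -1.4]
gripper_width: 55.6
gripper_force: 40.0
```

```bash
cat > held.py <<'E'
from workcell import env, eyes
from h import *
from scipy.spatial.transform import Rotation as Ro
s=env.state(); print(s["time_s"],s["ee_pos"].round(1),s["ee_rot"].round(1),s["force"].round(2),s["gripper_width"])
R=Ro.from_euler("xyz",s["ee_rot"],degrees=True).as_matrix()
for n in("top","side"):
    f=eyes.grab_frame(n); p=f["pixels"].astype(int); L=(xyz(f)-s["ee_pos"])@R  # tool frame
    m=(p[...,0]>p[...,1]*2.2)&(p[...,0]>40)&(abs(L[...,1])<45)&(L[...,0]>-170)&(L[...,0]<60)&(L[...,2]>-60)&(L[...,2]<120)
    b=L[m]; print(n,len(b))
    if len(b)<60: continue
    for _ in range(3):
        A=np.c_[b[:,0],b[:,1],np.ones(len(b))]; w=np.linalg.lstsq(A,b[:,2],rcond=None)[0]; b=b[abs(b[:,2]-A@w)<6]
    d=np.array([1,0,w[0]])/np.hypot(1,w[0]); t=b@d
    print(" face z_tool = %.3f x %+.3f y %+.1f"%tuple(w),"slope deg",np.degrees(np.arctan(-w[0])).round(1),"along min/max",np.percentile(t,[.5,99.5]).round(1),"y",np.percentile(b[:,1],[1,50,99]).round(1))
    lo=b[t<np.median(t)]; hi=b[t>=np.median(t)]; print(" mid y lo/hi",np.mean(np.percentile(lo[:,1],[2,98])).round(1),np.mean(np.percentile(hi[:,1],[2,98])).round(1), "t",t[t<np.median(t)].mean().round(),t[t>=np.median(t)].mean().round())
E
python3 held.py
```

```text
10.15 [586.9  88.  232. ] [180.   -0.   -8.2] [ 0.55 -0.38 -1.37] 55.60551165835828
top 745
 face z_tool = -0.896 x -0.015 y -22.0 slope deg 41.8 along min/max [-133.9  -24.4] y [-26.    1.1  26.9]
 mid y lo/hi 0.6 0.3 t -106.0 -54.0
side 624
 face z_tool = -0.883 x +0.020 y -22.3 slope deg 41.4 along min/max [-134.4   -8.5] y [-29.2  -3.4  28. ]
 mid y lo/hi -1.7 -1.3 t -104.0 -46.0
```

```bash
cat > tgt.py <<'E'
import numpy as np,sys
from scipy.spatial.transform import Rotation as Ro
cmd=np.array([586.9,88,232.]); Rc=Ro.from_euler("xyz",[180,0,-8.2],degrees=True)
Cn=np.array([502.5,-161,40]); Q=Ro.from_euler("zyx",[6.8,0,0],degrees=True).as_matrix()
s,c=np.sin(np.radians(58)),np.cos(np.radians(58)); F=Q@np.array([[c,0,-s],[0,1,0],[s,0,c]])
Rt=Ro.from_euler("ZY",[6.8,-16.4],degrees=True)*Ro.from_euler("x",180,degrees=True)
tf=np.array([-111.3,0,76.9])
def tcp(x,y,z): return Cn+F@np.array([x,y,z+6])-Rt.apply(tf)
if __name__=="__main__":
    print("turn/60",((Rt*Rc.inv()).as_rotvec(degrees=True)/60).round(3),Rt.as_euler("xyz",degrees=True))
    print("unit per mm rest x,z:",F[:,0].round(3),F[:,1].round(3),F[:,2].round(3))
    for q in((90,0,8),(15,0,8),(0,0,0)): print(q,tcp(*q).round(1),((tcp(*q)-cmd)/500).round(3))
E
python3 tgt.py
```

```text
turn/60 [-0.003 -0.274  0.248] [180.  -16.4   6.8]
unit per mm rest x,z: [0.526 0.063 0.848] [-0.118  0.993  0.   ] [-0.842 -0.1    0.53 ]
(90, 0, 8) [ 622.5 -146.7  228.9] [ 0.071 -0.469 -0.006]
(15, 0, 8) [ 583.1 -151.4  165.3] [-0.008 -0.479 -0.133]
(0, 0, 0) [ 581.9 -151.5  148.4] [-0.01  -0.479 -0.167]
```

>>> send_rows(motion=[[0.005,-0.03,0.03,0,-0.03,0.03,-1],[0.01,-0.09,0.07,0,-0.07,0.06,-1],[0.02,-0.15,0.1,-0.001,-0.11,0.1,-1],[0.03,-0.21,0.1,-0.001,-0.15,0.14,-1],[0.04,-0.27,0.1,-0.002,-0.19,0.18,-1],[0.05,-0.33,0.1,-0.002,-0.23,0.22,-1],[0.06,-0.39,0.1,-0.003,-0.26,0.24,-1],[0.07,-0.44,0.09,-0.003,-0.274,0.248,-1],[0.07,-0.469,0.07,-0.003,-0.274,0.248,-1],[0.07,-0.469,0.05,-0.003,-0.274,0.248,-1],[0.071,-0.469,0.02,-0.003,-0.274,0.248,-1],[0.071,-0.469,-0.006,-0.003,-0.274,0.248,-1],[0.071,-0.469,-0.006,-0.003,-0.274,0.248,-1],[0.071,-0.469,-0.006,-0.003,-0.274,0.248,-1]])

```text
time_s: 12.0
ee_pos: [622.8, -146.2, 229.4]
ee_rot: [-180.0, -16.4, 6.8]
force: [0.4, 0.6, -1.4]
gripper_width: 55.5
gripper_force: 40.0
```

```bash
cat >> held.py <<'E'
    from tgt import F,Cn
    W=(b@R.T+s["ee_pos"]-Cn)@F; k=np.polyfit(W[:,0],W[:,2],1)
    print(" rest frame: x min/max",np.percentile(W[:,0],[.5,99.5]).round(1),"y",np.percentile(W[:,1],[1,50,99]).round(1),"face z slope deg",np.degrees(np.arctan(k[0])).round(1),"z at xmin",np.polyval(k,W[:,0].min()).round(1),"mid y lo/hi",[np.mean(np.percentile(W[g,1],[2,98])).round(1) for g in (W[:,0]<np.median(W[:,0]),W[:,0]>np.median(W[:,0]))])
    u,v=map(int,proj(f,Cn+F@np.array([60,0,0]))); cv2.imwrite("pics/%s_%d.png"%(n,s["time_s"]*100),cv2.resize(f["pixels"][v-55:v+55,u-55:u+55],(550,550),interpolation=cv2.INTER_CUBIC)[:,:,::-1])
E
python3 held.py; ls pics
```

```text
12.0 [ 622.8 -146.2  229.4] [-180.   -16.4    6.8] [ 0.38  0.58 -1.42] 55.46582782255986
top 0
side 132
 face z_tool = -0.885 x +0.014 y -21.7 slope deg 41.5 along min/max [-134.9  -17. ] y [-32.6 -21.1  15.2]
 mid y lo/hi -8.6 -13.2 t -110.0 -55.0
 rest frame: x min/max [ 89.9 207.8] y [-14.8  21.5  33. ] face z slope deg 0.2 z at xmin 13.9 mid y lo/hi [np.float64(9.0), np.float64(13.6)]
c0.png
p1.png
p2.png
p3.png
side0.png
side_1200.png
top0.png
```

>>> send_rows(motion=[[-0.016,-0.002,-0.025,0,0,0,-1],[-0.032,-0.004,-0.05,0,0,0,-1],[-0.048,-0.006,-0.076,0,0,0,-1],[-0.063,-0.008,-0.102,0,0,0,-1],[-0.074,-0.009,-0.12,0,0,0,-1],[-0.079,-0.01,-0.127,0,0,0,-1],[-0.079,-0.01,-0.127,0,0,0,-1],[-0.079,-0.01,-0.127,0,0,0,-1]])

```text
time_s: 13.1
ee_pos: [583.5, -151.7, 166.1]
ee_rot: [180.0, -16.5, 6.8]
force: [-0.1, 0.8, -1.2]
gripper_width: 55.5
gripper_force: 40.0
```

```bash
python3 held.py; ls pics
```

```text
13.1 [ 583.5 -151.7  166.1] [180.  -16.5   6.8] [-0.08  0.84 -1.22] 55.51576492330787
top 0
side 139
 face z_tool = -0.881 x -0.010 y -21.7 slope deg 41.4 along min/max [-135.5  -16.8] y [-34.6 -22.   20.3]
 mid y lo/hi -6.0 -17.1 t -111.0 -54.0
 rest frame: x min/max [ 14.7 133.4] y [-20.6  21.7  34.3] face z slope deg -0.1 z at xmin 14.0 mid y lo/hi [np.float64(5.7), np.float64(16.8)]
c0.png
p1.png
p2.png
p3.png
side0.png
side_1200.png
side_1310.png
top0.png
```

View pics/side_1310.png

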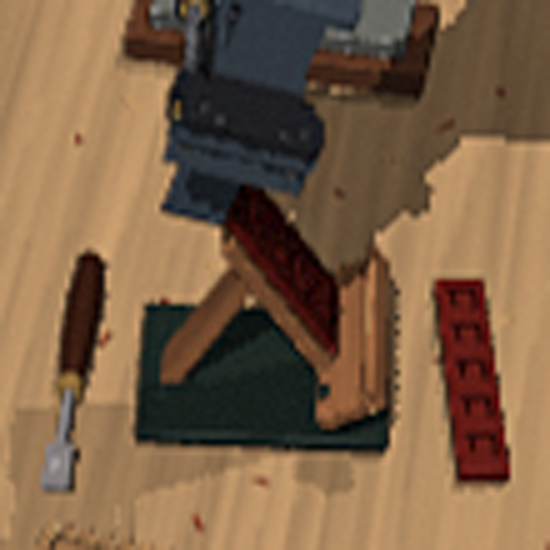

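The sample hangs parallel to the rest. Its lower end at (330,345) in the crop is between the back and the lip, and still above the ledge. I'll lower it gently.

>>> send_rows(motion=[[-0.003,0,-0.008,0,0,0,-1],[-0.005,-0.001,-0.016,0,0,0,-1],[-0.0076,-0.001,-0.0236,0,0,0,-1],[-0.005,-0.0005,-0.025,0,0,0,-1],[-0.0026,0,-0.0268,0,0,0,-1],[-0.0026,0,-0.0268,0,0,0,-1],[-0.0026,0,-0.0268,0,0,0,-1]])

```text
time_s: 14.08
ee_pos: [581.7, -151.5, 152.2]
ee_rot: [-180.0, -16.4, 6.8]
force: [-0.1, 0.1, -0.4]
gripper_width: 55.6
gripper_force: 40.0
```

>>> send_rows(motion=[[-0.0005,0,-0.0009,0,0,0,-1],[-0.001,0,-0.0017,0,0,0,-1],[-0.0015,0,-0.0026,0,0,0,-1],[-0.002,0,-0.0034,0,0,0,-1],[-0.002,0,-0.0034,0,0,0,-1],[-0.002,0,-0.0034,0,0,0,-1]])

```text
time_s: 14.82
ee_pos: [580.6, -151.5, 150.4]
ee_rot: [-180.0, -16.4, 6.8]
force: [0.3, -0.0, -1.0]
gripper_width: 55.3
gripper_force: 40.0
```

>>> send_rows(motion=[[-0.0005,0,-0.0009,0,0,0,-1],[-0.001,0,-0.0017,0,0,0,-1],[-0.0015,0,-0.0026,0,0,0,-1],[-0.002,0,-0.0034,0,0,0,-1],[-0.002,0,-0.0034,0,0,0,-1],[-0.002,0,-0.0034,0,0,0,-1]])

```text
time_s: 15.58
ee_pos: [580.8, -151.6, 150.0]
ee_rot: [180.0, -16.6, 6.8]
force: [2.1, 1.2, 5.3]
gripper_width: 55.7
gripper_force: 40.0
```

>>> send_rows(motion=[[0.0008,0,0.0014,0,0,0,-1],[0.0016,0.0001,0.0009,0,0,0,-1],[0.0025,0.0002,0.0003,0,0,0,-1],[0.0033,0.0003,-0.0002,0,0,0,-1],[0.0042,0.0004,-0.0007,0,0,0,-1],[0.0042,0.0004,-0.0007,0,0,0,-1],[0.0042,0.0004,-0.0007,0,0,0,-1]])

```text
time_s: 16.45
ee_pos: [581.0, -151.6, 149.8]
ee_rot: [180.0, -16.4, 6.8]
force: [-5.0, 0.6, 12.1]
gripper_width: 55.7
gripper_force: 40.0
```

>>> send_rows(motion=[[-0.0009,-0.0001,0.002,0,0,0,-1],[-0.0009,-0.0001,0.002,0,0,0,-1],[-0.0009,-0.0001,0.002,0,0,0,-1]])

```text
time_s: 16.82
ee_pos: [580.9, -151.6, 149.9]
ee_rot: [180.0, -16.4, 6.8]
force: [-2.2, 0.6, 8.6]
gripper_width: 55.6
gripper_force: 40.0
```

```bash
python3 held.py; ls pics
```

```text
16.825 [ 580.9 -151.6  149.9] [180.  -16.4   6.8] [-2.21  0.63  8.56] 55.56206665932215
top 1
side 124
 face z_tool = -0.891 x -0.022 y -23.1 slope deg 41.7 along min/max [-131.7  -17.7] y [-32.5 -23.   15.9]
 mid y lo/hi -7.7 -15.9 t -109.0 -53.0
 rest frame: x min/max [  3.2 117.2] y [-15.9  23.   32.6] face z slope deg 0.1 z at xmin 8.0 mid y lo/hi [np.float64(7.8), np.float64(15.9)]
c0.png
p1.png
p2.png
p3.png
side0.png
side_1200.png
side_1310.png
side_1682.png
top0.png
```

>>> send_rows(motion=[[-0.0003,0,0.0013,0,0,0,-1],[-0.0003,0,0.0013,0,0,0,-1],[-0.0003,0,0.0013,0,0,0,-1],[-0.0003,0,0.0013,0,0,0,-1]], squeeze=6)

```text
time_s: 17.42
ee_pos: [580.9, -151.6, 149.8]
ee_rot: [-180.0, -16.4, 6.8]
force: [-2.2, -1.3, 2.4]
gripper_width: 55.7
gripper_force: 6.0
```

Preload is down and the grip is at 6 N. Opening now.

>>> send_rows(motion=[[0,0,0,0,0,0,0.26],[0,0,0,0,0,0,0.3],[0,0,0,0,0,0,0.35],[0,0,0,0,0,0,0.45],[0,0,0,0,0,0,0.55],[0,0,0,0,0,0,0.65],[0,0,0,0,0,0,0.65],[0,0,0,0,0,0,0.65]])

```text
time_s: 18.42
ee_pos: [581.1, -151.4, 150.0]
ee_rot: [-180.0, -16.4, 6.8]
force: [0.8, 0.9, 0.6]
gripper_width: 75.3
gripper_force: 0.0
```

```bash
python3 held.py
```

```text
18.425 [ 581.1 -151.4  150. ] [-180.   -16.4    6.8] [0.8  0.85 0.62] 75.33681561321558
top 7
side 125
 face z_tool = -0.853 x -0.000 y -19.9 slope deg 40.5 along min/max [-132.5  -23.8] y [-34.  -21.2  16.2]
 mid y lo/hi -8.2 -15.4 t -110.0 -58.0
 rest frame: x min/max [  3.1 111.7] y [-15.9  21.5  34.2] face z slope deg -1.0 z at xmin 8.8 mid y lo/hi [np.float64(8.5), np.float64(15.7)]
```

>>> send_rows(motion=[[-0.003,0,0.01,0,0,0,0.65],[-0.01,-0.001,0.035,0,0,0,0.65],[-0.025,-0.003,0.08,0,0,0,0.65],[-0.04,-0.005,0.13,0,0,0,0.65],[-0.056,-0.007,0.19,0,0,0,0.65],[-0.1,-0.05,0.24,0,0,0,0.65],[-0.2,-0.15,0.26,0,0,0,0.65],[-0.3,-0.25,0.26,0,0,0,0.65],[-0.4,-0.37,0.26,0,0,0,0.65],[-0.5,-0.5,0.26,0,0,0,0.65],[-0.6,-0.6,0.26,0,0,0,0.65],[-0.6,-0.6,0.26,0,0,0,0.65],[-0.6,-0.6,0.26,0,0,0,0.65]])

```text
time_s: 20.15
ee_pos: [278.4, -454.4, 280.5]
ee_rot: [179.9, -16.4, 6.5]
force: [1.2, -0.3, 0.4]
gripper_width: 75.4
gripper_force: 0.0
```

```bash
python3 - <<'E'
from workcell import env, eyes
from h import *
from tgt import F,Cn
s=env.state(); print(s["time_s"],s["ee_pos"].round(1))
ims=[]
for n in("top","side"):
    f=eyes.grab_frame(n); p=f["pixels"].astype(int); W=(xyz(f)-Cn)@F
    m=(p[...,0]>p[...,1]*2.0)&(p[...,0]>35)&(abs(W[...,1])<60)&(W[...,0]>-5)&(W[...,0]<190)&(abs(W[...,2]-6)<15)
    b=W[m]; k=np.polyfit(b[:,0],b[:,2],1)
    print(n,len(b),"x",np.percentile(b[:,0],[.5,99.5]).round(1),"z slope",np.degrees(np.arctan(k[0])).round(1),"z@85",np.polyval(k,85).round(1),rect(b[:,:2]))
    u,v=map(int,proj(f,Cn+F@np.array([60,0,0]))); ims.append(cv2.resize(f["pixels"][v-50:v+50,u-50:u+50],(400,400),interpolation=cv2.INTER_CUBIC))
cv2.imwrite("pics/fin.png",np.hstack(ims)[:,:,::-1])
E
```

```text
20.15 [ 278.4 -454.4  280.5]
top 713 x [  9.5 171.4] z slope -0.4 z@85 7.5 (array([90.2, -1.2]), array([165.9,  56. ]), 0.2)
side 338 x [  4.  172.9] z slope -0.1 z@85 8.1 (array([87.9,  2.3]), array([173.3,  60.9]), 0.32)
```

View pics/fin.png

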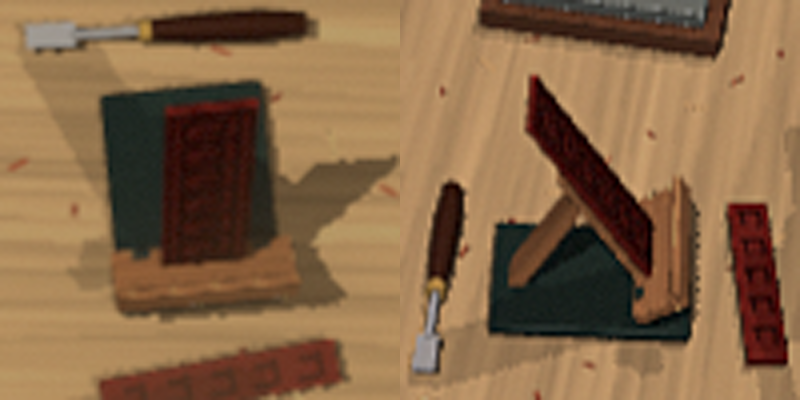

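The top crop shows the sample's foot at columns 163–248 on a ledge spanning 113–298, so it is centred and square with the pattern outward. The side crop shows it lying flat on the back, and the arm is clear.

```bash
python3 -c "
from workcell import env
print(env.job_done())"
```

```text
the job is handed in; nothing more can be done
None
```

The red-brown key-fret sample is tipped out of the box and propped on the copy stand, pattern outward and centred to about 2 mm; it is released with the arm clear, and I handed the job in at about 20 s.

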